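# Draw the filter plate from the strainer box and show it over the drip tray

### The job

Lift the hinged flap of the strainer box right back until it stays open by itself, then take the pierced filter plate by its fin, draw it up out of the box and hold it over the oblong drip tray for inspection: upright, centred over the tray and in line with the tray's long side, its lower edge about 10 cm above the table. The plate is brittle ceramic, so grip it gently, with a grip force of no more than 25 N, and do not disturb the bowl, bottle and jar. Finish still holding the plate there, motionless, with the flap left open.

Things in the scene. Friction and masses are not known exactly. Their poses are not given: they have to be found in the camera images.
- housing: strainer box, grey plastic, fixed: open-topped, 140 (x) x 160 (y) x 110 high, walls and floor 6 thick, black outlet on the far side. Origin: centre of its underside, on the table. Hinge on its +x rim, along y. Inside, the filter plate stands on the floor at y = 0, panel along x, its ends in guide channels 14 wide up to 76 above the table; 65 free on either side of its fin
- flap (a joint): angle of the cover flap about its hinge: 0 shut, 1.85 rad fully open on its stop (leaning back past upright). It weighs 160 g, swings freely, falls shut if let go below about 1.5 rad and stays open by itself beyond about 1.65
- flap_tongue (a point): grip point on the flap's tongue (22 wide along the hinge, 14 thick, juts 53 beyond the flap's free edge, open space below). Point: mid-thickness, 32 beyond the edge, 172 from the hinge, 117 above the table when shut; moves with the flap. Can be pinched from above across its 22 width and turns in the grip as the flap swings. Flap 140 x 164 x 6
- flap_hinge (a point): middle of the flap's hinge line, on the far (+x) rim of the box, 110 above the table; hinge axis along its y
- plate_center (a point): centre (half-way up) of the white ceramic filter plate under the flap, about 210 g: panel 100 (x) x 10 (y) x 70 high, pierced with 15 holes, with a grip fin on top in the middle, 44 x 14 x 28 high; 98 high in all. Point: 49 above the lower edge, 35 below the fin's middle. z up, x along the panel. To be gripped by the fin across its 14
- plate: the same filter plate; origin at the middle of its lower edge, same axes. In the box this is 6 above the table, and the fin's top 104 above the table
- tray: oblong steel drip tray, fixed to the table, 190 long (x) x 120 wide (y) x 22 high, open on top; origin: centre of its underside on the table, x axis along its long side. Stands left or right of the box
- bowl: round blue plastic bowl, 120 across, 50 high; not to be disturbed. Origin: centre of underside
- bottle: clear closed bottle, 62 across, 170 high; not to be disturbed. Origin: centre of underside
- jar: glass jar with steel lid, 70 across, 90 high; not to be disturbed. Origin: centre of underside
Not all that is in view belongs to the job. Several things look just like the tray: the one meant starts nearest to the robot's base.

How it is judged:
On the way, in this order (a step that is already met when the one before it is completed fails the run):
1. the flap is right back, more than 1.6 rad open, the plate still in the box (value of joint flap above 1.6 rad and z of plate in the frame of housing below 0.02 m), for 0.2 s.
2. the plate is drawn clear above the box, carried by the fingers (height (world z) of plate above 0.112 m and contact force between the fingers and plate above 1 N and horizontal distance between plate and housing below 0.09 m), for 0.1 s.
At the end, for the whole second after the job is handed in: The fingers alone hold the plate, at rest, upright within 15 degrees, its centre within 35 mm (horizontally) of the tray's centre, its length within 15 degrees of the tray's long side, its lower edge 60 to 150 mm above the table; the flap is more than 1.6 rad open (horizontal distance between plate_center and tray below 0.035 m and height (world z) of plate_center between 0.109 and 0.199 m and angle between plate_center's own z axis and vertical below 0.26 rad and angle between the x axis of plate_center and the x axis of tray, either way round below 0.26 rad and contact force between the fingers and plate above 1 N and contact force between plate and tray below 0.1 N and contact force between plate and housing below 0.1 N and linear speed of plate below 0.02 m/s and value of joint flap above 1.6 rad); the arm keeps its last pose, push and grip.
It fails at once if the plate is gripped with more than 25 N (26 N a finger, the two fingers' forces added: 52 N) (contact force between the fingers and plate above 52 N).
It fails at once if bowl, bottle or jar is moved more than 25 mm or tipped (distance of any of bowl, bottle, jar from where it was at the start of the episode above 0.025 m or angle between any of bowl, bottle, jar's own z axis and vertical above 0.5 rad).
It also fails if it takes over 58 s, if anything falls off the work surface, if the arm or the gripper's body presses on something with over 40 N, if the wrist force passes 120 N, or if a joint passes its speed limit or range.

### The arm

A 7-joint arm with a two-finger parallel gripper is mounted at the origin on the work surface. World frame = base frame: x ahead of the robot, y to its left, z up, the work surface at z = 0. Lengths are in m, angles in rad, forces in N, time in s.
With the tool pointing down it reaches from about 0.4 to 0.85 m from the base axis. Payload 10.4 kg.
Tool frame: the origin (TCP) lies at the very end of the fingers, on their centre line; the grasp point (between the pads) lies 19 mm behind it; y points along the fingers, x is the direction in which the jaws open and shut, and the axes are right-handed (so a half turn about y gives the same grasp; the last joint's range is limited). The gripper opens to 87 mm and grips with 3 to 60 N. Pads are 19 mm wide; open, the fingers measure 117 mm over their backs; the gripper's body (75 mm by 190 mm) begins 51 mm behind the grasp point.
Start: joints at [1.327, 0.332, -0.065, 1.46, 0.022, 1.35, -0.088], TCP at [0.137, -0.61, 0.223] pointing down, gripper open.
Joint ranges: [-2.6, 2.6], [-0.5, 2.12], [-1.47, 1.34], [0.16, 2.42], [-1.27, 4.41], [0.06, 2.06], [-2.6, 2.6]. Speed limits (rad/s): [2.22, 2.22, 2.79, 2.79, 3.14, 3.14, 3.14].

### API

Orientations are given as a unit quaternion [x, y, z, w].
In Python, from bench import readout, vision, r gives the robot as it stands.
- The arm moves only by the tool arm_command, never from a script. Its argument "targets" is a list that holds one entry, the list of rows, each a list of 6 numbers: the shift along the tool's x, y, z in m, then the turn, a rotation vector about the tool's x, y, z in degrees. A call has 1 to 12 rows; each row shifts and turns the commanded pose from where the row before left it, along the tool's axes as they then stand; what a row does not reach is not made up. A row lasts 1/12 s, in which the tool goes at most 41.7 mm and 7.16 degrees, less where a joint would pass 70% of its speed; a pose out of reach is approached as far as the arm can. A call is refused whole if a number of a shift passes 0.0417 or a number of a turn 7.16, either way. A call with a gripper value outside its range is refused whole. "hand" is the opening, from 0 (shut) to 1 (fully open), set as the call begins (left out, the last holds). The fingers move at their own pace and stop on an object; "grip_force" is the grip in N (left out, the last holds). Time passes only in rows, so rows that do not move let the fingers close. It gives the time, the measured TCP pose, the force and the opening at its end, in the units of the state.
- readout.read_state(): the state, without advancing time (a new reading comes with each control period).
- vision.camera(name): name is "scene" or "side" or "wrist"; returns a dict with "pixels" (384x512x3 uint8, blue, green, red), "fovy" (degrees; the focal length in pixels is half the picture's height over the tangent of half this angle, whatever the lens; pixels are square), "cx", "cy" (the principal point, pixels), "R" (3x3) and "t" (3): a world point X has camera coordinates R X + t; the wrist camera has in their place "mount" (4x4, takes a point from camera to tool coordinates, whose origin is the TCP and whose axes are the tool frame's). Camera axes: x right, y down, z forward; pixel columns grow to the right and rows downward; lengths in m; the calibration is good to about 2 mm. The wrist camera is an equidistant fisheye: a pixel r from the principal point sees the ray r / f radians off the axis. A picture is of the moment at which its call begins: read the wrist's pose just before it. There is no depth.
- r.close_job(): hands the job in, once; it reports no verdict.
The state is a dict: "time": time; "joint_positions": joint angles; "joint_vel": joint speeds; "joint_torque": joint torques, N m; "ee_pos": TCP position; "eef_rot": TCP orientation; "ft_force": force on the tool from outside, world axes, zero at the start; "torque": the same for the moment, N m; "width": finger opening in m.
Only numpy, scipy, OpenCV 4.12 (cv2) and the standard library are available. Lean on these libraries where they do the work, as an engineer would, in place of code of your own. Each camera call takes 0.05 s, during which the arm holds its last target.

## Working session

There is one attempt and no reset: what is moved stays moved. The work goes in short steps, Python scripts to look and compute and a tool call to move; the robot and the scene stay as the last step left them, time stands still between calls to the robot, and variables do not carry over. Pictures are saved under pics/ and viewed, and the job is handed in when it is done.

Besides the shell and the picture viewer there is one more tool, called as name([rows], argument=value, ...), one row to a line, values as JSON. arm_command: Moves the arm, as the interface text tells. Its arguments: {"type":"object","properties":{"targets":{"type":"array","items":{"type":"array","items":{"type":"array","items":{"type":"number"}}}},"hand":{"type":"number"},"grip_force":{"type":"number"}},"required":["targets"]}

```bash
mkdir -p pics; ls; cat > h.py <<'E'
import numpy as np, cv2, json
from bench import readout, vision, r
def snap(n,f):
    s=readout.read_state(); c=vision.camera(n); cv2.imwrite('pics/'+f,c['pixels'])
    import pickle; pickle.dump((s,c),open('pics/'+f+'.pkl','wb')); return s,c
def load(f):
    import pickle; return pickle.load(open('pics/'+f+'.pkl','rb'))
def foc(c): return c['pixels'].shape[0]/2/np.tan(np.radians(c['fovy'])/2)
def ray(c,u,v):
    f=foc(c); R=np.array(c['R']);t=np.array(c['t'])
    d=R.T@np.array([(u-c['cx'])/f,(v-c['cy'])/f,1.]); return -R.T@t,d
def onz(c,u,v,z):
    o,d=ray(c,u,v); return o+d*(z-o[2])/d[2]
def proj(c,X):
    f=foc(c); p=np.array(c['R'])@np.array(X)+np.array(c['t']); return np.array([c['cx']+f*p[0]/p[2],c['cy']+f*p[1]/p[2]])
E
python3 - <<'E'
from h import *
for n in ['scene','side','wrist']:
    s,c=snap(n,n+'0.png'); print(n,{k:np.round(v,3).tolist() for k,v in c.items() if k!='pixels'})
print(s)
E
```

```text
pics
scene {'fovy': 53.534, 'cx': 251.856, 'cy': 194.347, 'R': [[-0.703, 0.711, 0.018], [0.45, 0.464, -0.763], [-0.551, -0.528, -0.646]], 't': [0.477, -0.151, 1.311]}
side {'fovy': 51.877, 'cx': 256.247, 'cy': 189.899, 'R': [[0.999, -0.052, -0.013], [-0.048, -0.758, -0.651], [0.024, 0.651, -0.759]], 't': [-0.613, 0.041, 1.394]}
wrist {'fovy': 65.706, 'cx': 255.441, 'cy': 188.873, 'mount': [[1.0, -0.001, -0.001, -0.001], [0.001, -0.25, 0.968, -0.162], [-0.001, -0.968, -0.25, 0.068], [0.0, 0.0, 0.0, 1.0]]}
{'time': 0.1, 'joint_positions': array([ 1.32740709,  0.33279845, -0.06467764,  1.46083065,  0.02161053,
        1.34990739, -0.08850654]), 'joint_vel': array([ 2.52928124e-03, -7.02989831e-04,  2.11204552e-03, -1.86412602e-03,
       -9.97177916e-04, -6.79906071e-04, -4.48749039e-05]), 'joint_torque': array([ 1.68111914e-03, -6.24549723e+01,  2.48006615e-02, -3.90719998e+01,
       -6.14187517e-02,  3.65335867e-02,  8.75157934e-05]), 'ee_pos': array([ 0.13678143, -0.60950387,  0.22185258]), 'eef_rot': array([-0.55178502,  0.44223306, -0.44151265,  0.55229503]), 'ft_force': array([-0.07656585,  0.67522924,  0.19749084]), 'torque': array([-0.03064348,  0.03199535, -0.0212273 ]), 'width': 0.08704083825632143}
```

View pics/scene0.png

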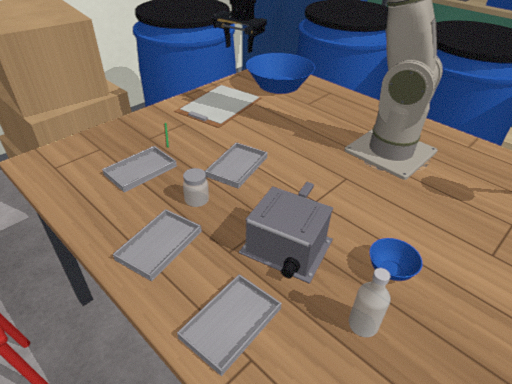

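View pics/side0.png

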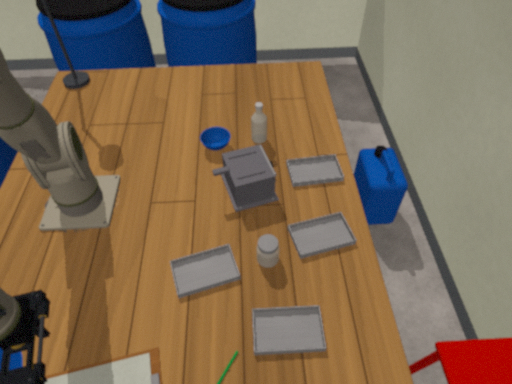

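View pics/wrist0.png

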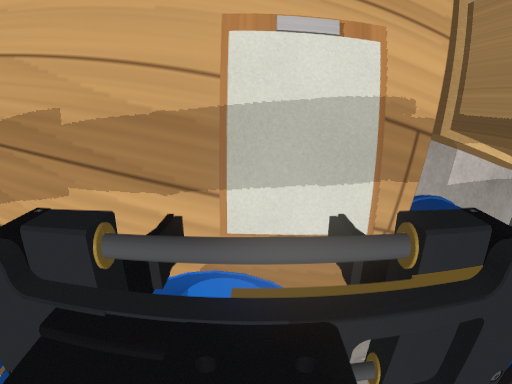

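```bash
python3 - <<'E'
from h import *
s,c=load('side0.png'); t,d=load('scene0.png')
for n,u,v in [('A',205,270),('B',322,234),('C',315,170),('D',288,330),('box',250,185)]: print('side',n,onz(c,u,v,0.01)[:2].round(3), np.linalg.norm(onz(c,u,v,0.01)[:2]).round(3))
for n,u,v in [('a',237,165),('b',158,243),('c',231,320),('d',140,168)]: print('scene',n,onz(d,u,v,0.01)[:2].round(3))
cv2.imwrite('pics/boxc.png',cv2.resize(d['pixels'][170:285,230:345],None,fx=5,fy=5,interpolation=cv2.INTER_CUBIC))
cv2.imwrite('pics/boxs.png',cv2.resize(c['pixels'][135:220,200:300],None,fx=6,fy=6,interpolation=cv2.INTER_CUBIC))
a=cv2.resize(c['pixels'][235:305,160:250],None,fx=5,fy=5,interpolation=cv2.INTER_CUBIC)
b=cv2.resize(d['pixels'][135:195,195:275],None,fx=5,fy=5,interpolation=cv2.INTER_CUBIC)
o=np.zeros((350,850,3),np.uint8); o[:,:450]=a; o[:300,450:]=b; cv2.imwrite('pics/tray.png',o[:, :800])
E
```

```text
side A [ 0.442 -0.303] 0.537
side B [ 0.817 -0.195] 0.84
side C [0.837 0.09 ] 0.842
side D [ 0.675 -0.501] 0.841
side box [0.593 0.031] 0.594
scene a [ 0.449 -0.294]
scene b [ 0.821 -0.19 ]
scene c [0.837 0.095]
scene d [ 0.679 -0.493]
```

View pics/boxc.png

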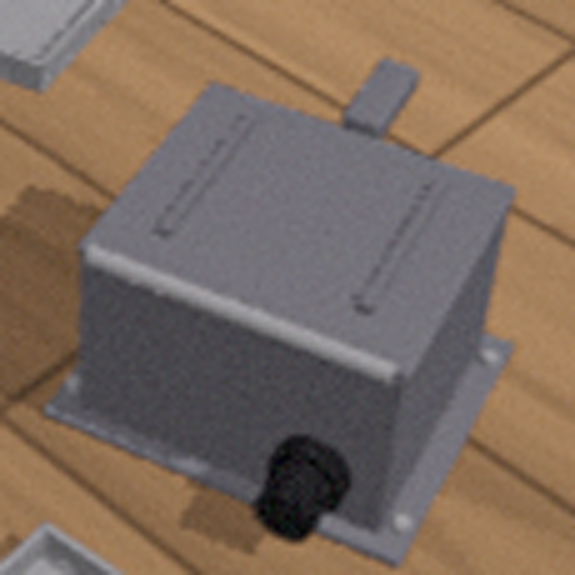

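View pics/boxs.png

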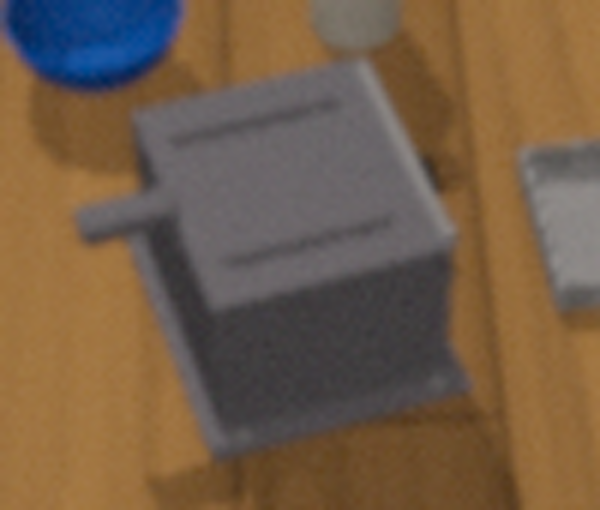

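View pics/tray.png

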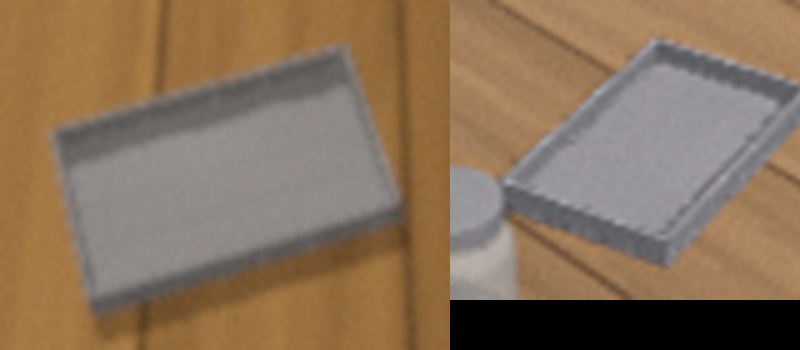

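```bash
python3 - <<'E'
from h import *
s,c=load('side0.png'); t,d=load('scene0.png')
def q(cam,pts,z,k,o):
    P=np.array([onz(cam,o[0]+u/k,o[1]+v/k,z)[:2] for u,v in pts]); print(P.round(4).tolist(),'mean',P.mean(0).round(4)); 
    return P
def ang(P): 
    return [round(float(np.degrees(np.arctan2(*(P[b]-P[a])[::-1]))),2) for a,b in [(0,1),(3,2),(1,2),(0,3)]], [round(float(np.linalg.norm(P[b]-P[a])),4) for a,b in [(0,1),(3,2),(1,2),(0,3)]]
z=.115
P=q(d,[(513,190),(400,378),(85,250),(218,85)],z,5,(230,170));print(ang(P)) # near+y, far+y, far-y, near -y
P=q(c,[(135,115),(365,62),(455,238),(212,305)],z,6,(200,135));print(ang(P))
print('tongue tip')
q(d,[(385,60),(418,75)],.124,5,(230,170)); q(c,[(75,210),(85,240)],.117,6,(200,135))
print('tray')
P=q(c,[(52,130),(345,45),(402,202),(92,302)],.022,5,(160,235));print(ang(P))
P=q(d,[(800-450,88),(668-450,242),(505-450,185),(655-450,40)],.022,5,(195,135));print(ang(P))
print('obst', onz(c,215,145,0)[:2],onz(d,395,268,0)[:2],'bottle',onz(c,259,141,0)[:2],onz(d,366,325,0)[:2],'jar',onz(c,268,262,0)[:2],onz(d,197,200,0)[:2])
w,e=load('wrist0.png')
from scipy.spatial.transform import Rotation as Ro
print(Ro.from_quat(t['eef_rot']).as_matrix().round(3))
E
```

```text
[[0.5051, 0.0958], [0.6389, 0.1323], [0.6803, -0.0175], [0.5476, -0.0556]] mean [0.593  0.0388]
([15.27, 16.01, -74.59, -74.32], [0.1388, 0.138, 0.1554, 0.1572])
[[0.5022, 0.0881], [0.6382, 0.1241], [0.6794, -0.0208], [0.5444, -0.0616]] mean [0.591  0.0324]
([14.83, 16.79, -74.11, -74.26], [0.1406, 0.141, 0.1506, 0.1554])
tongue tip
[[0.48, -0.0029], [0.4776, 0.0163]] mean [0.4788 0.0067]
[[0.4692, 0.0122], [0.4751, -0.0111]] mean [0.4722 0.0005]
tray
[[0.3371, -0.273], [0.5167, -0.2224], [0.5498, -0.3346], [0.3703, -0.3879]] mean [ 0.4435 -0.3045]
([15.73, 16.55, -73.55, -73.9], [0.1865, 0.1872, 0.1169, 0.1196])
[[0.3468, -0.2686], [0.5209, -0.212], [0.5538, -0.3213], [0.3756, -0.3762]] mean [ 0.4493 -0.2945]
([18.02, 17.14, -73.22, -75.0], [0.1831, 0.1865, 0.1141, 0.1114])
obst [0.46264535 0.26139728] [0.45689167 0.26618911] bottle [0.63913007 0.27325254] [0.63949128 0.29862916] jar [ 0.63590117 -0.28142904] [ 0.64087979 -0.2598134 ]
[[ 0.219 -0.     0.976]
 [-0.976  0.001  0.219]
 [-0.001 -1.    -0.   ]]
```

Trays, side pixels: A(205,270) lies 0.54 m from the base; B(322,234), C(315,170) and D(288,330) lie about 0.84 m away. A is nearest to the base, so it is the one meant. The crop shows an oblong open tray, about 187x118. The flap centre is at about (0.592, 0.036), and the box yaw is about 15.6°. The tongue points towards the robot. I'll move towards it, round the outside of the base.

arm_command([
  [[-0.015, 0, 0.027, 0, -3, 0], [-0.015, 0, 0.027, 0, 0, 0], [-0.015, 0, 0.027, 0, 0, 0], [-0.015, 0, 0.027, 0, 0, 0], [-0.015, 0, 0.027, 0, 0, 0], [-0.015, 0, 0.027, 0, 0, 0], [-0.015, 0, 0.027, 0, 0, 0], [-0.015, 0, 0.027, 0, 0, 0], [-0.015, 0, 0.027, 0, 0, 0], [-0.015, 0, 0.027, 0, 0, 0], [-0.015, 0, 0.027, 0, 0, 0], [-0.015, 0, 0.027, 0, 0, 0]],
], hand=1)

```text
time: 1.15
ee_pos: [0.4022, -0.349, 0.2225]
eef_rot: [0.563, -0.427, 0.427, -0.563]
ft_force: [1.2, -1.0, -0.5]
width: 0.087
```

```bash
cat >> h.py <<'E'
from scipy.spatial.transform import Rotation as Ro
def goto(x,y,z,yaw=None):
    s=readout.read_state(); R=Ro.from_quat(s['eef_rot']).as_matrix()
    cur=np.degrees(np.arctan2(R[1,2],R[0,2]))
    print('t',s['time'],'pos',s['ee_pos'].round(4),'zyaw',round(cur,2),'down',R[:,1].round(3),'w',round(s['width'],4),'F',s['ft_force'].round(1))
    Rt=R if yaw is None else Ro.from_euler('z',yaw-cur,degrees=True).as_matrix()@R
    if yaw is not None: print('turn about tool y',round(cur-yaw,2))
    print('tool shift total',(Rt.T@(np.array([x,y,z])-s['ee_pos'])).round(4))
def wproj(s,c,X):
    R=Ro.from_quat(s['eef_rot']).as_matrix(); p=R.T@(np.array(X)-s['ee_pos'])
    M=np.linalg.inv(np.array(c['mount'])); p=M[:3,:3]@p+M[:3,3]
    f=foc(c); n=np.hypot(p[0],p[1]); th=np.arctan2(n,p[2]); return np.array([c['cx']+f*th*p[0]/n,c['cy']+f*th*p[1]/n])
def wonz(s,c,u,v,z):
    f=foc(c); dx,dy=u-c['cx'],v-c['cy']; rr=np.hypot(dx,dy); th=rr/f
    d=np.array([np.sin(th)*dx/rr,np.sin(th)*dy/rr,np.cos(th)]); M=np.array(c['mount']); R=Ro.from_quat(s['eef_rot']).as_matrix()
    o=R@M[:3,3]+s['ee_pos']; d=R@M[:3,:3]@d; return o+d*(z-o[2])/d[2]
E
python3 -c "
from h import *
goto(0.45,-0.004,0.22,15.6)"
```

```text
t 1.15 pos [ 0.4022 -0.349   0.2225] zyaw 15.65 down [-0. -0. -1.] w 0.087 F [ 1.2 -1.  -0.5]
turn about tool y 0.05
tool shift total [-0.3194  0.0024  0.1388]
```

arm_command([
  [[-0.0266, 0, 0.0116, 0, 0, 0], [-0.0266, 0, 0.0116, 0, 0, 0], [-0.0266, 0, 0.0116, 0, 0, 0], [-0.0266, 0, 0.0116, 0, 0, 0], [-0.0266, 0, 0.0116, 0, 0, 0], [-0.0266, 0, 0.0116, 0, 0, 0], [-0.0266, 0, 0.0116, 0, 0, 0], [-0.0266, 0, 0.0116, 0, 0, 0], [-0.0266, 0, 0.0116, 0, 0, 0], [-0.0266, 0, 0.0116, 0, 0, 0], [-0.0266, 0, 0.0116, 0, 0, 0], [-0.0266, 0, 0.0116, 0, 0, 0]],
])

```text
time: 2.15
ee_pos: [0.4492, -0.004, 0.2225]
eef_rot: [0.563, -0.427, 0.427, -0.563]
ft_force: [0.2, 0.5, -0.6]
width: 0.0871
```

```bash
python3 -c "
from h import *
s,c=snap('wrist','w1.png')
goto(0.4938,0.008,0.099,15.6)
print(wproj(s,c,[.4938,.008,.124]),wproj(s,c,[.4735,.0024,.124]))"
```

```text
t 2.2 pos [0.4497 0.0021 0.2228] zyaw 16.0 down [ 0.001  0.001 -1.   ] w 0.0871 F [-0.5  5.9  0.6]
turn about tool y 0.4
tool shift total [0.0063 0.1239 0.0439]
[256.96850834 138.43994953] [256.88071834 162.13072306]
```

View pics/w1.png

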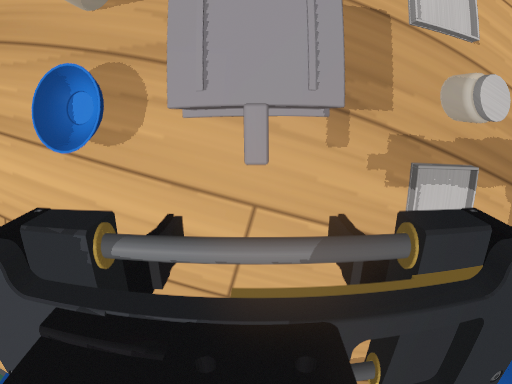

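The wrist view shows the tongue tip at (256,164), against a predicted (257,162), so the measurement agrees to about 2 mm. I'll move over the tongue and go down.

arm_command([
  [[0, 0, 0.012, 0, 0, 0], [0, 0, 0.02, 0, 0, 0], [0, 0, 0.012, 0, 0, 0], [0, 0.02, 0, 0, 0, 0], [0, 0.02, 0, 0, 0, 0], [0, 0.02, 0, 0, 0, 0], [0, 0.01, 0, 0, 0, 0], [0, 0, 0, 0, 0, 0], [0, 0, 0, 0, 0, 0], [0, 0, 0, 0, 0, 0]],
])

```text
time: 3.03
ee_pos: [0.4924, 0.0065, 0.1537]
eef_rot: [-0.563, 0.427, -0.428, 0.564]
ft_force: [0.6, 0.7, 0.7]
width: 0.0868
```

```bash
python3 -c "
from h import *
s,c=snap('wrist','w2.png')
goto(0.4938,0.008,0.099,15.6)
print(wproj(s,c,[.4938,.008,.124]),wproj(s,c,[.4735,.0024,.124]))"
```

```text
t 3.0833 pos [0.4925 0.0065 0.1538] zyaw 15.65 down [ 0.002 -0.    -1.   ] w 0.0867 F [-0.  -0.7  0.4]
turn about tool y 0.05
tool shift total [-0.0011  0.0548  0.0016]
[255.11504042 212.71544569] [255.03706231 240.91334998]
```

View pics/w2.png

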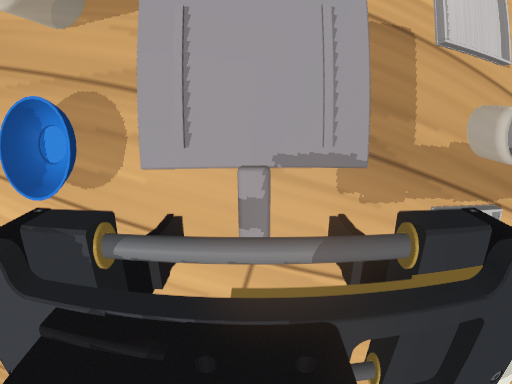

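The tongue is centred between the fingers at (254,200). I'll go down, then pinch.

arm_command([
  [[0, 0.015, 0.001, 0, 0, 0], [0, 0.02, 0, 0, 0, 0], [0, 0.015, 0, 0, 0, 0], [0, 0.005, 0, 0, 0, 0], [0, 0, 0, 0, 0, 0], [0, 0, 0, 0, 0, 0]],
])

```text
time: 3.58
ee_pos: [0.4933, 0.0068, 0.0985]
eef_rot: [-0.563, 0.427, -0.428, 0.564]
ft_force: [-0.1, -0.6, 0.7]
width: 0.0866
```

arm_command([
  [[0, 0, 0, 0, 0, 0], [0, 0, 0, 0, 0, 0], [0, 0, 0, 0, 0, 0], [0, 0, 0, 0, 0, 0], [0, 0, 0, 0, 0, 0], [0, 0, 0, 0, 0, 0], [0, 0, 0, 0, 0, 0], [0, 0, 0, 0, 0, 0], [0, 0, 0, 0, 0, 0], [0, 0, 0, 0, 0, 0]],
], hand=0, grip_force=12)

```text
time: 4.42
ee_pos: [0.4927, 0.0068, 0.0975]
eef_rot: [0.563, -0.427, 0.427, -0.563]
ft_force: [0.4, -0.0, 1.3]
width: 0.0282
```

```bash
python3 -c "
from h import *
goto(0.4938,0.008,0.099,15.6)
# arc about hinge
a0=np.arctan2(.007,.172);Rr=np.hypot(.007,.172)
N=24;th=np.linspace(0,1.75,N+1); p=np.c_[-Rr*np.cos(a0+th),Rr*np.sin(a0+th)]
print(np.diff(p,axis=0).round(4).tolist())"
```

```text
t 4.4167 pos [0.4927 0.0068 0.0975] zyaw 15.65 down [-0. -0. -1.] w 0.0282 F [ 0.4 -0.   1.3]
turn about tool y 0.05
tool shift total [-0.0009 -0.0015  0.0014]
[[0.001, 0.0125], [0.0019, 0.0124], [0.0028, 0.0122], [0.0037, 0.012], [0.0045, 0.0117], [0.0054, 0.0113], [0.0062, 0.0109], [0.007, 0.0104], [0.0077, 0.0099], [0.0084, 0.0093], [0.0091, 0.0087], [0.0097, 0.008], [0.0102, 0.0073], [0.0107, 0.0065], [0.0112, 0.0057], [0.0116, 0.0049], [0.0119, 0.004], [0.0121, 0.0032], [0.0123, 0.0023], [0.0125, 0.0014], [0.0125, 0.0004], [0.0125, -0.0005], [0.0125, -0.0014], [0.0123, -0.0023]]
```

arm_command([
  [[0, 0, 0, 0, 0, 0], [0, 0, 0, 0, 0, 0], [0, 0, 0, 0, 0, 0], [0, 0, 0, 0, 0, 0]],
])

```text
time: 4.75
ee_pos: [0.4925, 0.0076, 0.0975]
eef_rot: [-0.563, 0.427, -0.427, 0.564]
ft_force: [-1.9, 4.9, 0.7]
width: 0.0217
```

The fingers are on the tongue at 22 mm. I'll swing the flap along its arc.

arm_command([
  [[0, -0.0125, 0.001, 0, 0, 0], [0, -0.0124, 0.0019, 0, 0, 0], [0, -0.0122, 0.0028, 0, 0, 0], [0, -0.012, 0.0037, 0, 0, 0], [0, -0.0117, 0.0045, 0, 0, 0], [0, -0.0113, 0.0054, 0, 0, 0], [0, -0.0109, 0.0062, 0, 0, 0], [0, -0.0104, 0.007, 0, 0, 0], [0, -0.0099, 0.0077, 0, 0, 0], [0, -0.0093, 0.0084, 0, 0, 0], [0, -0.0087, 0.0091, 0, 0, 0], [0, -0.008, 0.0097, 0, 0, 0]],
])

```text
time: 5.75
ee_pos: [0.5573, 0.0262, 0.2271]
eef_rot: [-0.564, 0.428, -0.426, 0.564]
ft_force: [-2.2, 6.6, -2.3]
width: 0.0217
```

```bash
python3 -c "
from h import *
s,c=snap('wrist','w3.png'); snap('side','s3.png')
goto(0.4938,0.008,0.099,15.6)"
```

```text
t 5.85 pos [0.5584 0.0266 0.2279] zyaw 15.74 down [ 0.001  0.002 -1.   ] w 0.0218 F [-4.6  5.   3.4]
turn about tool y 0.14
tool shift total [ 0.0007  0.1288 -0.0674]
```

View pics/w3.png

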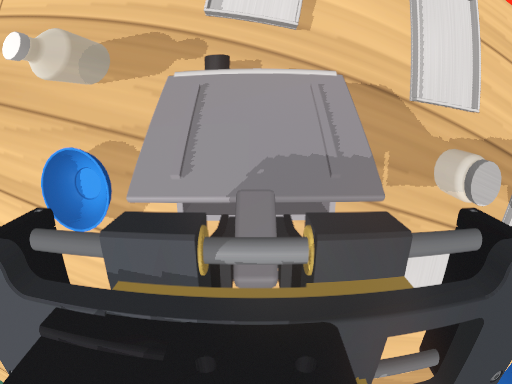

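View pics/s3.png

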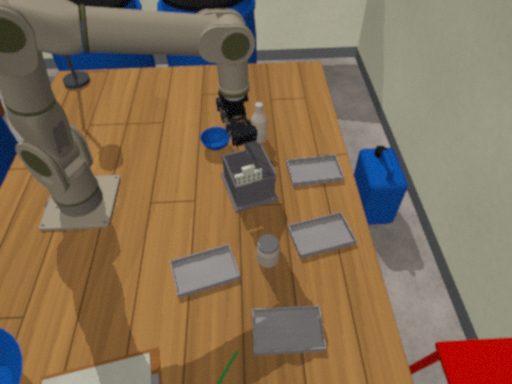

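The flap is halfway up, still in the grip, and the white plate is visible in the box at side (247,175). I'll continue the arc.

arm_command([
  [[0, -0.0073, 0.0102, 0, 0, 0], [0, -0.0065, 0.0107, 0, 0, 0], [0, -0.0057, 0.0112, 0, 0, 0], [0, -0.0049, 0.0116, 0, 0, 0], [0, -0.004, 0.0119, 0, 0, 0], [0, -0.0032, 0.0121, 0, 0, 0], [0, -0.0023, 0.0123, 0, 0, 0], [0, -0.0014, 0.0125, 0, 0, 0], [0, -0.0004, 0.0125, 0, 0, 0], [0, 0.0005, 0.0125, 0, 0, 0], [0, 0.0014, 0.0125, 0, 0, 0], [0, 0.0023, 0.0123, 0, 0, 0]],
])

```text
time: 6.85
ee_pos: [0.6944, 0.0657, 0.2579]
eef_rot: [-0.564, 0.428, -0.426, 0.564]
ft_force: [-3.7, 6.9, -1.7]
width: 0.022
```

```bash
python3 -c "
from h import *
s,c=snap('wrist','w4.png'); snap('side','s4.png')
goto(0.4938,0.008,0.099,15.6)
h=np.array([.6594,.0543]);print((s['ee_pos'][:2]-h)@[.963,.269],s['ee_pos'][2]+.019-.11)"
```

```text
t 6.95 pos [0.6952 0.0659 0.2573] zyaw 15.8 down [-0.001  0.003 -1.   ] w 0.0222 F [-1.1  7.6 -2.5]
turn about tool y 0.2
tool shift total [ 0.002   0.1583 -0.2095]
0.036745354556165996 0.16685688003865468
```

View pics/w4.png

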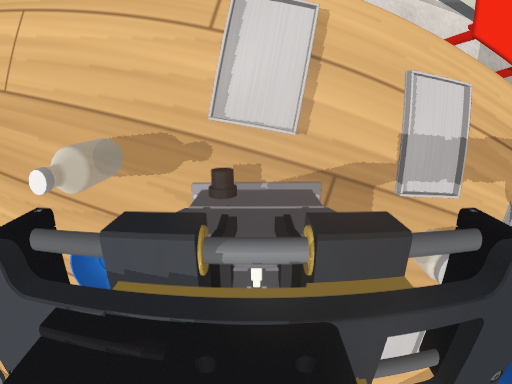

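View pics/s4.png

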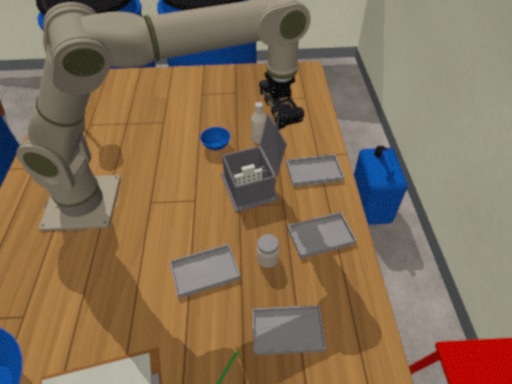

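The flap leans back at about 1.75 rad. I'll release it and withdraw straight up.

arm_command([
  [[0, 0, 0, 0, 0, 0], [0, 0, 0, 0, 0, 0], [0, 0, 0, 0, 0, 0], [0, 0, 0, 0, 0, 0], [0, 0, 0, 0, 0, 0], [0, 0, 0, 0, 0, 0]],
], hand=0.6)

```text
time: 7.45
ee_pos: [0.6947, 0.0628, 0.2585]
eef_rot: [0.563, -0.427, 0.428, -0.563]
ft_force: [0.9, -0.2, -0.2]
width: 0.05
```

arm_command([
  [[0, -0.015, 0, 0, 0, 0], [0, -0.03, 0, 0, 0, 0], [0, -0.03, 0, 0, 0, 0], [0, -0.015, 0, 0, 0, 0], [0, 0, 0, 0, 0, 0], [0, 0, 0, 0, 0, 0]],
])

```text
time: 7.95
ee_pos: [0.6949, 0.0634, 0.3492]
eef_rot: [-0.563, 0.427, -0.428, 0.564]
ft_force: [-0.1, 0.0, -0.4]
width: 0.0522
```

```bash
python3 -c "
from h import *
s,c=snap('side','s5.png'); t,d=snap('scene','c5.png')
goto(0.54,0.02,0.32,15.6)
cv2.imwrite('pics/s5b.png',cv2.resize(c['pixels'][100:220,200:340],None,fx=5,fy=5,interpolation=cv2.INTER_CUBIC))
cv2.imwrite('pics/c5b.png',cv2.resize(d['pixels'][140:285,210:350],None,fx=4,fy=4,interpolation=cv2.INTER_CUBIC))
"
```

```text
t 8.05 pos [0.6944 0.0631 0.3472] zyaw 15.65 down [-0.001 -0.001 -1.   ] w 0.0522 F [ 0.  -0.2 -0. ]
turn about tool y 0.05
tool shift total [ 0.      0.0274 -0.1603]
```

View pics/s5b.png

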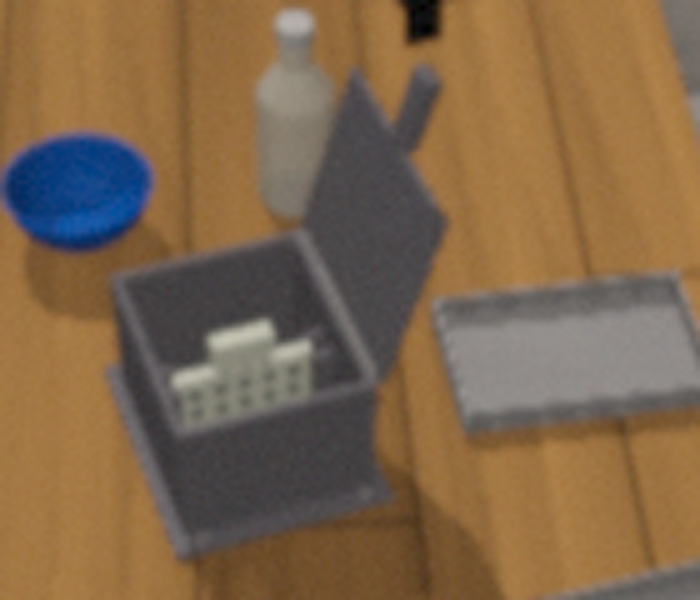

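View pics/c5b.png

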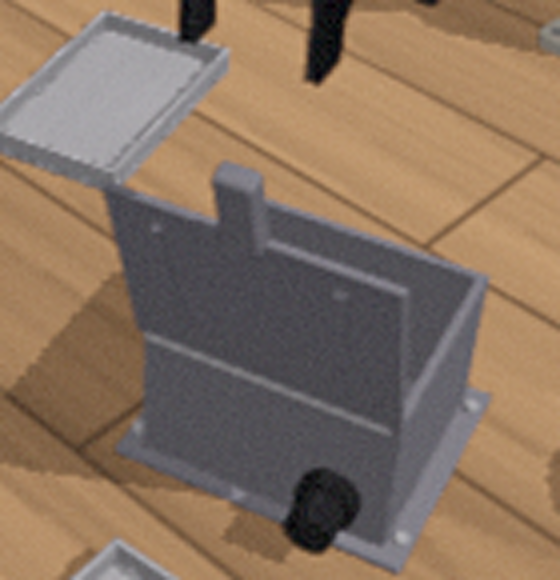

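The flap stands open by itself, leaning back, and the plate stands in the box with its fin at side (248,167). I'll go back over the box for a wrist look.

arm_command([
  [[0, 0, -0.01, 0, 0, 0], [0, 0, -0.025, 0, 0, 0], [0, 0, -0.03, 0, 0, 0], [0, 0, -0.035, 0, 0, 0], [0, 0, -0.03, 0, 0, 0], [0, 0.02, -0.025, 0, 0, 0], [0, 0.035, -0.011, 0, 0, 0], [0, 0.03, 0, 0, 0, 0], [0, 0.02, 0, 0, 0, 0], [0, 0, 0, 0, 0, 0], [0, 0, 0, 0, 0, 0], [0, 0, 0, 0, 0, 0]],
], hand=0.6)

```text
time: 9.05
ee_pos: [0.5352, 0.0187, 0.2444]
eef_rot: [-0.563, 0.427, -0.427, 0.564]
ft_force: [0.4, -0.2, 0.1]
width: 0.0521
```

```bash
python3 -c "
from h import *
s,c=snap('wrist','w6.png')
goto(0.592,0.0355,0.2,15.6)
S,C=load('s5.png')
print(onz(C,248,167,.104),wproj(s,c,[.592,.0355,.104]))"
```

```text
t 9.1 pos [0.5355 0.0188 0.2447] zyaw 15.66 down [ 0.002  0.    -1.   ] w 0.0521 F [ 0.2 -0.3  0.4]
turn about tool y 0.06
tool shift total [-0.0009  0.0448  0.0588]
[0.5886756  0.03098105 0.104     ] [255.52805691 122.42826667]
```

View pics/w6.png

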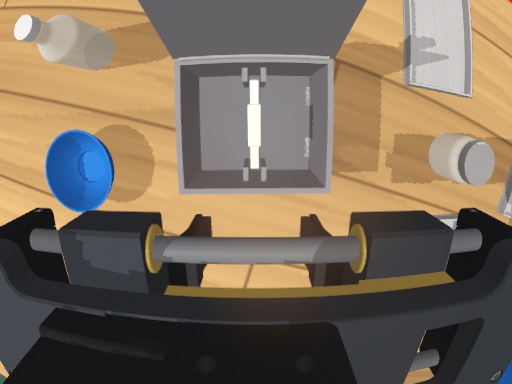

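The fin top runs along column 254, rows 104–146, with the panel ends at rows 80 and 168. I'll convert these.

```bash
python3 -c "
from h import *
s,c=load('w6.png')
m=(c['pixels'].min(2)>180).astype(np.uint8);m[:70]=0;m[175:]=0;m[:,:235]=0;m[:,275:]=0
ys,xs=np.nonzero(m);print(len(xs),xs.mean(),ys.mean())
for v in range(78,172,6):
  q=np.nonzero(m[v])[0]; print(v,q.min() if len(q) else None,q.max() if len(q) else None)
a=wonz(s,c,254,104,.104);b=wonz(s,c,254,146.5,.104);print(a,b,(a+b)/2,np.linalg.norm(a-b))
p=wonz(s,c,254.5,80,.076);q=wonz(s,c,254,168,.076);print((p+q)/2,np.degrees(np.arctan2(*(p-q)[1::-1])))"
```

```text
983 253.88402848423195 123.91963377416073
78 None None
84 250 258
90 250 258
96 250 258
102 250 258
108 247 260
114 247 260
120 247 260
126 248 260
132 248 260
138 248 260
144 248 260
150 250 258
156 250 258
162 250 258
168 251 258
[0.60962777 0.04201221 0.104     ] [0.56790077 0.03038777 0.104     ] [0.58876427 0.03619999 0.104     ] 0.04331593751193134
[0.58892375 0.03614423 0.076     ] 15.249941104208128
```

arm_command([
  [[-0.001, 0, 0.014, 0, 0, 0], [-0.0014, 0, 0.028, 0, 0, 0], [0, 0, 0.014, 0, 0, 0], [0, 0.02, 0, 0, 0, 0], [0, 0.035, 0, 0, 0, 0], [0, 0.035, 0, 0, 0, 0], [0, 0.02, 0, 0, 0, 0], [0, 0.01, 0, 0, 0, 0], [0, 0, 0, 0, 0, 0], [0, 0, 0, 0, 0, 0]],
])

```text
time: 9.93
ee_pos: [0.589, 0.0362, 0.1248]
eef_rot: [-0.563, 0.427, -0.428, 0.564]
ft_force: [0.3, 0.3, 0.2]
width: 0.0523
```

```bash
python3 -c "
from h import *
s,c=snap('wrist','w7.png'); 
goto(0.589,0.0362,0.076,15.5)
t,d=snap('side','s7.png');cv2.imwrite('pics/s7b.png',cv2.resize(d['pixels'][70:220,190:340],None,fx=4,fy=4,interpolation=cv2.INTER_CUBIC))"
```

```text
t 9.9833 pos [0.5893 0.0363 0.1254] zyaw 15.65 down [ 0.003  0.    -1.   ] w 0.0521 F [ 0.1 -0.3  1. ]
turn about tool y 0.15
tool shift total [-0.      0.0494 -0.0005]
```

View pics/w7.png

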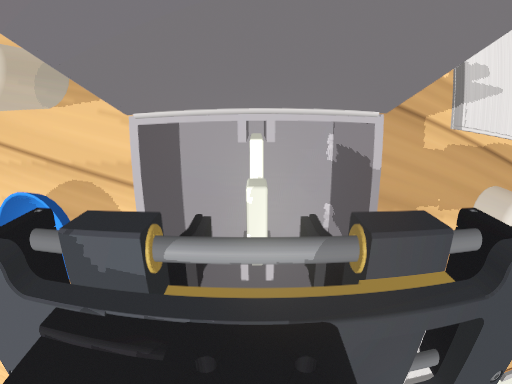

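View pics/s7b.png

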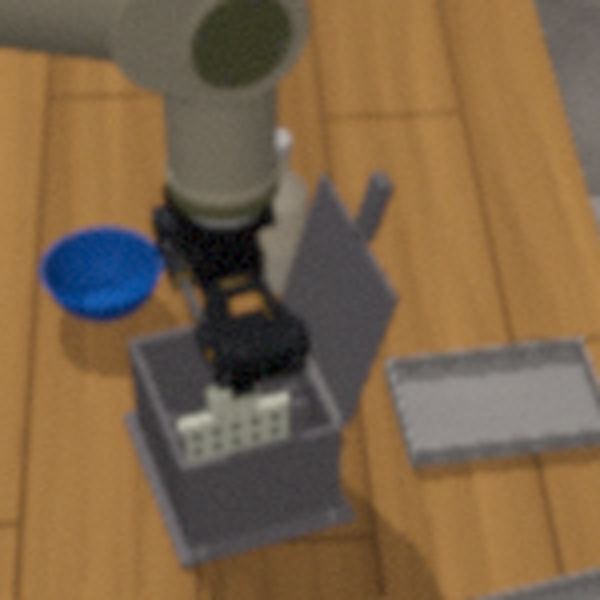

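The fin lies centred between the fingers at columns 247–267, and the flap is clear. I'll go down 48 mm and grip with 15 N.

arm_command([
  [[0, 0.012, 0, 0, 0, 0], [0, 0.015, 0, 0, 0, 0], [0, 0.013, 0, 0, 0, 0], [0, 0.008, 0, 0, 0, 0], [0, 0, 0, 0, 0, 0], [0, 0, 0, 0, 0, 0]],
])

```text
time: 10.53
ee_pos: [0.5879, 0.0361, 0.0751]
eef_rot: [0.564, -0.427, 0.427, -0.563]
ft_force: [-0.4, -0.4, -0.3]
width: 0.052
```

arm_command([
  [[0, 0, 0, 0, 0, 0], [0, 0, 0, 0, 0, 0], [0, 0, 0, 0, 0, 0], [0, 0, 0, 0, 0, 0], [0, 0, 0, 0, 0, 0], [0, 0, 0, 0, 0, 0], [0, 0, 0, 0, 0, 0], [0, 0, 0, 0, 0, 0], [0, 0, 0, 0, 0, 0], [0, 0, 0, 0, 0, 0], [0, 0, 0, 0, 0, 0], [0, 0, 0, 0, 0, 0]],
], hand=0, grip_force=15)

```text
time: 11.53
ee_pos: [0.5881, 0.0359, 0.0754]
eef_rot: [0.563, -0.427, 0.427, -0.563]
ft_force: [0.1, 0.0, 2.1]
width: 0.0139
```

arm_command([
  [[0, -0.004, 0, 0, 0, 0], [0, -0.008, 0, 0, 0, 0], [0, -0.01, 0, 0, 0, 0], [0, -0.014, 0, 0, 0, 0], [0, -0.016, 0, 0, 0, 0], [0, -0.016, 0, 0, 0, 0], [0, -0.016, 0, 0, 0, 0], [0, -0.016, 0, 0, 0, 0], [0, -0.016, 0, 0, 0, 0], [0, -0.012, 0, 0, 0, 0], [0, -0.006, 0, 0, 0, 0], [0, 0, 0, 0, 0, 0]],
])

```text
time: 12.53
ee_pos: [0.5887, 0.0362, 0.2113]
eef_rot: [-0.563, 0.426, -0.428, 0.564]
ft_force: [-0.1, 0.2, -2.7]
width: 0.0141
```

arm_command([
  [[0, 0, 0, 0, 0, 0], [0, 0, 0, 0, 0, 0], [0, 0, 0, 0, 0, 0], [0, 0, 0, 0, 0, 0]],
])

```text
time: 12.87
ee_pos: [0.5877, 0.0359, 0.2085]
eef_rot: [0.564, -0.428, 0.427, -0.563]
ft_force: [1.3, -0.5, -3.2]
width: 0.0137
```

```bash
python3 -c "
from h import *
goto(0.4464,-0.2995,0.20,16.6)
t,d=snap('side','s8.png');cv2.imwrite('pics/s8b.png',cv2.resize(d['pixels'][70:220,190:340],None,fx=4,fy=4,interpolation=cv2.INTER_CUBIC))"
```

```text
t 12.8667 pos [0.5877 0.0359 0.2085] zyaw 15.66 down [-0.001 -0.    -1.   ] w 0.0137 F [ 1.3 -0.5 -3.2]
turn about tool y -0.94
tool shift total [ 0.2811  0.0087 -0.2312]
```

View pics/s8b.png

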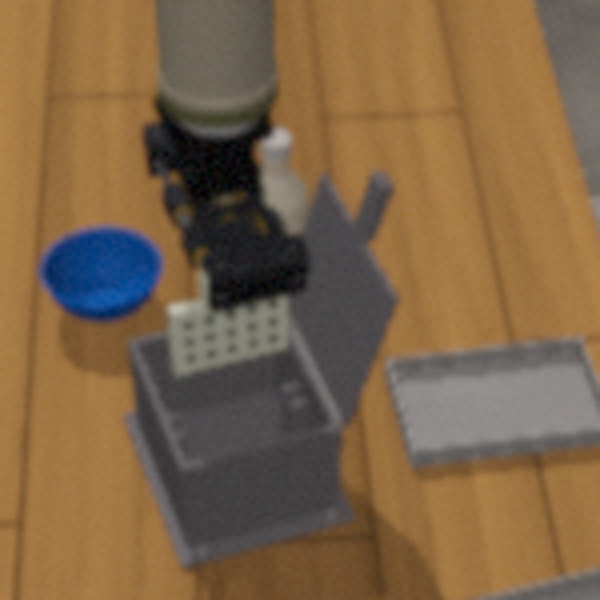

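The plate is upright and clear above the box, with its lower edge at about 0.139 m, and the flap is still open. I'll carry it to the tray.

arm_command([
  [[0.004, 0, -0.0033, 0, -0.5, 0], [0.008, 0, -0.0066, 0, -0.4, 0], [0.012, 0, -0.0099, 0, 0, 0], [0.015, 0, -0.0123, 0, 0, 0], [0.015, 0, -0.0123, 0, 0, 0], [0.015, 0, -0.0123, 0, 0, 0], [0.015, 0, -0.0123, 0, 0, 0], [0.015, 0, -0.0123, 0, 0, 0], [0.015, 0, -0.0123, 0, 0, 0], [0.015, 0, -0.0123, 0, 0, 0], [0.015, 0, -0.0123, 0, 0, 0], [0.015, 0, -0.0123, 0, 0, 0]],
])

```text
time: 13.92
ee_pos: [0.5074, -0.1547, 0.2093]
eef_rot: [0.567, -0.423, 0.423, -0.567]
ft_force: [0.3, 0.1, -2.7]
width: 0.0138
```

arm_command([
  [[0.015, 0, -0.0123, 0, 0, 0], [0.015, 0, -0.0123, 0, 0, 0], [0.015, 0, -0.0123, 0, 0, 0], [0.015, 0, -0.0123, 0, 0, 0], [0.015, 0, -0.0123, 0, 0, 0], [0.015, 0, -0.0123, 0, 0, 0], [0.012, 0, -0.01, 0, 0, 0], [0.008, 0.004, -0.0066, 0, 0, 0], [0.004, 0.008, -0.0033, 0, 0, 0], [0, 0.008, 0, 0, 0, 0], [0, 0.008, 0, 0, 0, 0], [0, 0.004, 0, 0, 0, 0]],
])

```text
time: 14.92
ee_pos: [0.4507, -0.288, 0.1755]
eef_rot: [-0.567, 0.423, -0.422, 0.567]
ft_force: [-0.2, 0.2, -2.3]
width: 0.0139
```

arm_command([
  [[0, 0, 0, 0, 0, 0], [0, 0, 0, 0, 0, 0], [0, 0, 0, 0, 0, 0], [0, 0, 0, 0, 0, 0], [0, 0, 0, 0, 0, 0], [0, 0, 0, 0, 0, 0]],
])

```text
time: 15.42
ee_pos: [0.4509, -0.2895, 0.1776]
eef_rot: [0.567, -0.423, 0.423, -0.567]
ft_force: [0.3, 1.2, -2.9]
width: 0.0139
```

```bash
python3 -c "
from h import *
goto(0.4464,-0.2995,0.176,16.6)
s,c=snap('wrist','w9.png'); 
t,d=snap('side','s9.png'); snap('scene','c9.png')"
```

```text
t 15.4167 pos [ 0.4509 -0.2895  0.1776] zyaw 16.55 down [ 0. -0. -1.] w 0.0139 F [ 0.3  1.2 -2.9]
turn about tool y -0.05
tool shift total [ 0.0083  0.0016 -0.0072]
```

View pics/s9.png

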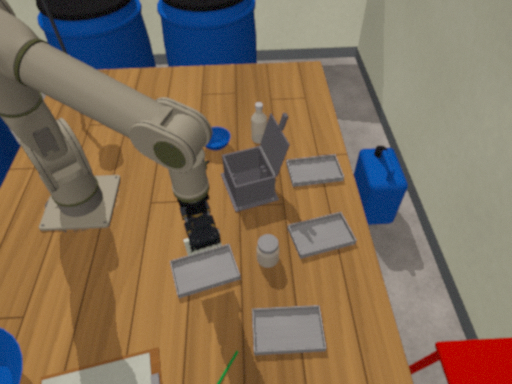

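View pics/w9.png

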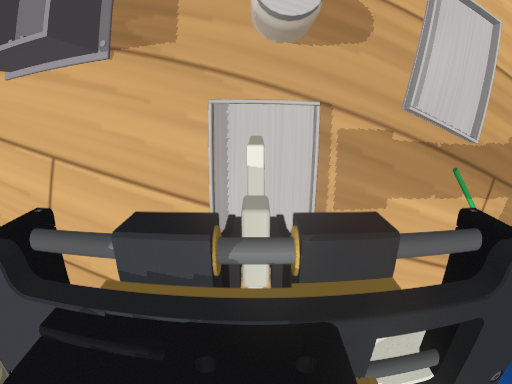

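View pics/c9.png

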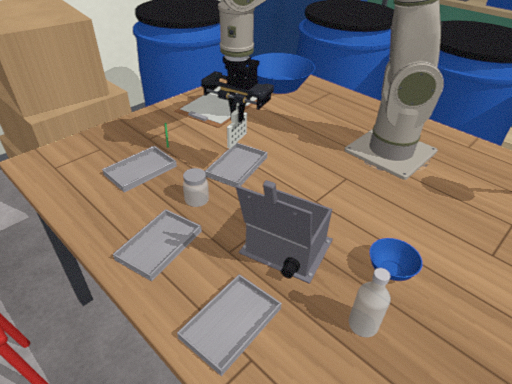

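The wrist view shows the tray's far rim corners at (210,102) and (320,102). I'll use these to refine the tray centre.

```bash
python3 -c "
from h import *
s,c=load('w9.png')
a=wonz(s,c,210,102,.022)[:2];b=wonz(s,c,320,102.5,.022)[:2]
u=(b-a)/np.linalg.norm(b-a); n=np.array([-u[1],u[0]]); print(a,b,np.linalg.norm(a-b),np.degrees(np.arctan2(n[1],n[0])))
k=(a+b)/2-.095*n; print('centre',k); goto(k[0],k[1],.1736,16.6)"
```

```text
[ 0.51481404 -0.21933269] [ 0.54829011 -0.33167609] 0.117224941480242 16.592997604139143
centre [ 0.44050811 -0.30263365]
t 15.5667 pos [ 0.4508 -0.2896  0.1775] zyaw 16.55 down [ 0. -0. -1.] w 0.0137 F [-0.6 -0.1 -2.7]
turn about tool y -0.05
tool shift total [ 0.0096  0.0039 -0.0136]
```

arm_command([
  [[0.003, 0.001, -0.0035, 0, 0, 0], [0.003, 0.002, -0.0045, 0, 0, 0], [0.003, 0.001, -0.0035, 0, 0, 0], [0, 0, 0, 0, 0, 0], [0, 0, 0, 0, 0, 0], [0, 0, 0, 0, 0, 0], [0, 0, 0, 0, 0, 0], [0, 0, 0, 0, 0, 0], [0, 0, 0, 0, 0, 0], [0, 0, 0, 0, 0, 0], [0, 0, 0, 0, 0, 0], [0, 0, 0, 0, 0, 0]],
])

```text
time: 16.57
ee_pos: [0.4424, -0.3014, 0.1734]
eef_rot: [0.567, -0.423, 0.423, -0.567]
ft_force: [0.7, -0.2, -3.3]
width: 0.0137
```

```bash
python3 -c "
from h import *
goto(0.4435,-0.301,.1736,16.6)
s,c=snap('wrist','w10.png')
t,d=snap('scene','c10.png');cv2.imwrite('pics/c10b.png',cv2.resize(d['pixels'][70:270,150:350],None,fx=3,fy=3,interpolation=cv2.INTER_CUBIC))
S=readout.read_state();print(S['joint_vel'].round(3))"
```

```text
t 16.5667 pos [ 0.4424 -0.3014  0.1734] zyaw 16.56 down [ 0. -0. -1.] w 0.0137 F [ 0.7 -0.2 -3.3]
turn about tool y -0.04
tool shift total [-0.     -0.0002  0.0012]
[ 0.001  0.    -0.001  0.001 -0.001 -0.    -0.001]
```

View pics/c10b.png

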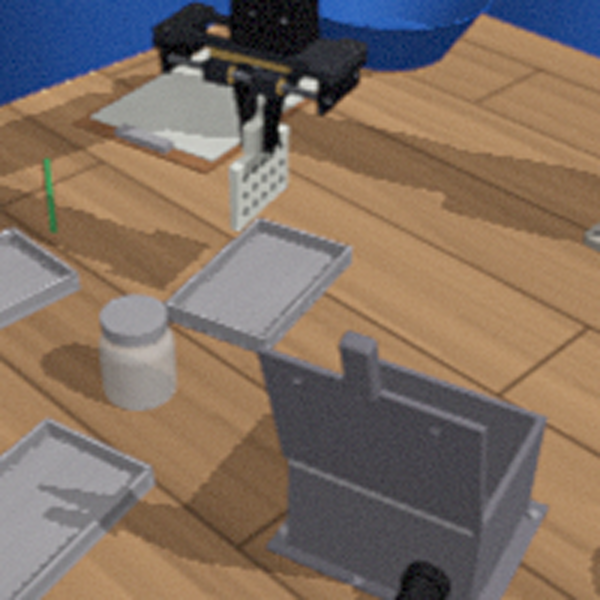

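View pics/w10.png

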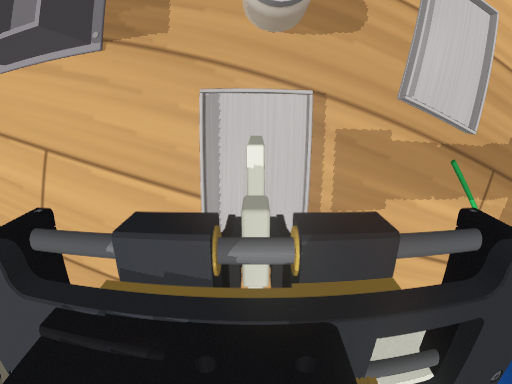

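```bash
python3 -c "
from h import *
t,d=load('c10.png')
x=np.array([.4424,-.3014,0]);n=np.array([.9586,.285,0])
for z in (.08,.104,.13): print(z,proj(d,x+.05*n+[0,0,z]).round(1),'crop pt',(228,146))
r.close_job()"
```

```text
0.08 [228.5 152.6] crop pt (228, 146)
0.104 [228.3 145.8] crop pt (228, 146)
0.13 [228.2 138.3] crop pt (228, 146)
the job is handed in; nothing more can be done
```

I lifted the flap by its tongue and swung it back until it stayed open by itself. I then gripped the plate by its fin with a 15 N grip setting, drew it up out of the box and took it to the tray nearest the base. The job was handed in at about 16.6 s with the plate still held there; no verdict is reported.

**Last checks:**
- **Position:** the tool is within about 2 mm of my estimated tray centre. That centre combines three camera estimates that differed by up to about 10 mm, well inside the 35 mm allowed.
- **Alignment and height:** the plate is upright and in line with the tray to under 1°. Its lower edge is about 0.104 m above the table, and the scene view agrees.
- **Grip and motion:** the fingers are closed on the fin at 14 mm and the joint speeds are about zero.
- **Flap and other objects:** the last scene view shows the flap still open and the jar standing where it was. The bowl and bottle looked undisturbed in the full scene picture about a second earlier. I judged all of these by eye and did not measure them.

No check failed.

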